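Clear the loading gap of a reagent carousel and load the square bottle

ROBOT

A 7-joint arm with a two-finger parallel gripper is mounted at the origin on the work surface. World frame = base frame: x ahead of the robot, y to its left, z up, the work surface at z = 0. Lengths are in m, angles in rad, forces in N, time in s.
With the tool pointing down it reaches from about 0.4 to 0.875 m from the base axis. Payload 6.5 kg.
Tool frame: the origin (TCP) lies at the very end of the fingers, on their centre line; the grasp point (between the pads) lies ctrl.tcp_to_grasp behind it (ctrl.tcp_to_grasp is the distance from the TCP to the grasp point, in m); z points along the fingers, y is the line along which they close (so a half turn about z gives the same grasp; the last joint's range is limited). The gripper opens to 85 mm and grips with 20 to 120 N. Pads are 22 mm wide; open, the fingers measure 114 mm over their backs; the gripper's body (76 mm by 85 mm) begins 54 mm behind the grasp point. The pads swing forward as they close: fully open they stand 13 mm farther back than shut.
Start: joints at [-1.178, 0.536, -0.004, 1.538, 0.003, 1.067, -0.071], TCP at [0.288, 0.583, 0.231] pointing down, gripper open.
Joint ranges: [-2.7, 2.7], [-0.37, 2.16], [-1.27, 1.26], [0.24, 2.4], [-1.31, 4.45], [0.19, 1.91], [-2.76, 2.76]. Speed limits (rad/s): [2.39, 2.39, 3.14, 3.14, 3.14, 3.14, 3.14].

INTERFACE

Orientations are given as a 3x3 rotation matrix whose columns are the frame's x, y, z axes.
In Python, from station import ctrl gives the robot as it stands.
- The arm moves only by the tool carry_out, never from a script. Its argument "targets" is a list of rows, each a list of 7 numbers: the shift along the tool's x, y, z in mm, then the turn, a rotation vector about the tool's x, y, z in rad, then the opening in per cent of the stroke, from 0 (shut) to 100 (fully open). A call has 1 to 8 rows; each row is the pose to reach, as a shift and turn from the pose commanded when the call began, along the tool's axes at that moment; what a row does not reach only later rows make up. A row lasts 1/8 s, in which the tool goes at most 62.5 mm and 10.7 degrees, less where a joint would pass 70% of its speed; a pose out of reach is approached as far as the arm can. A call with a gripper value outside its range is refused whole. The fingers move at their own pace and stop on an object; the grip force is fixed at half the most. Time passes only in rows, so rows that repeat a pose let the fingers close. It gives the time, the measured TCP pose, the force, the opening and the grip force at its end, in the units of the state.
- ctrl.sense(): the state, without advancing time (a new reading comes with each control period).
- ctrl.get_image(name): name is "scene" or "side" or "wrist"; returns a dict with "image" (420x560x3 uint8, blue, green, red), "fx", "fy", "cx", "cy" (pixels), "dist_coeffs" ([k1, k2, p1, p2, k3] as OpenCV has them; the pictures are not rectified), "extrinsics" (4x4, takes a point from camera to world coordinates); the wrist camera has in their place "hand_eye" (4x4, takes a point from camera to tool coordinates, whose origin is the TCP and whose axes are the flange's). Camera axes: x right, y down, z forward; pixel columns grow to the right and rows downward; lengths in m; the calibration is good to about 2 mm. A picture is of the moment at which its call begins: read the wrist's pose just before it. There is no depth.
- ctrl.hand_in(): hands the job in; it is judged then, once.
Trained networks look in a picture, given as the dict that the camera call returned (one of the last four; its "shot" number tells which), for a name from the list of things; names that differ only in an ending like _2 or _b are one class to them, and where a whole thing is asked for, a point or a joint stands for the part that bears it (a point fixed in the world has none). Each returns a list of dicts, best first, with "p" (0 to 1); they miss things now and then, are a little off and sometimes report something else, mostly with a low value. They report only what shows in the picture. A call takes as long as a camera call.
- ctrl.spot_in(picture, label): "xy" ([column, row] in pixels, amid what is visible of it).
- ctrl.regions_of(picture, label): "mask" (420x560 bool, what is visible of it) and "xy" ([column, row] in pixels, amid what is visible of it).
- ctrl.mark_of(picture, label): "xy" ([column, row] in pixels: a listed point, or the origin of a listed thing).
The state is a dict: "t": time; "joint_positions": joint angles; "dq": joint speeds; "joint_torque": joint torques, N m; "tool_pos": TCP position; "eef_rot": TCP orientation; "wrist_force": force on the tool from outside, world axes, zero at the start; "wrist_torque": the same for the moment, N m; "gripper_width": finger opening in m; "grip_force": force on a finger pad.
Only numpy, scipy, OpenCV 4.12 (cv2) and the standard library are available. Lean on these libraries where they do the work, as an engineer would, in place of code of your own. Each camera call takes 0.05 s, during which the arm holds its last target. There are 200 camera calls.

TASK

Someone has left the tube rack lying across the loading gap of the reagent carousel: first lift it off and set it down, standing flat on the floor of the shallow spill tray beside the glass dish. Then turn the carousel by the black knob on its top until the empty square bin stands squarely in the loading gap, and stand the square white bottle upright on the floor of that bin. Set things down rather than dropping them, keep rack and bottle upright, and leave the other bottles, the dish and everything else on the bench where they are.

Things in the scene. Friction and masses are not known exactly. Their poses are not given: they have to be found in the camera images.
- carousel: Bench-top reagent carousel, fixed; base plate 270 x 260 mm. Origin: centre of its underside, on the turning axis; z up; its -x side is the loading side. A clear 5 mm cover plate lies over the turning disc, top face 150 mm above the origin, from x = -130 to +130 mm and y = -130 to +130 mm, on corner posts; it has one open notch, the loading gap: |y| < 68 mm, from x = -40 mm out through the -x edge. Bins can be loaded only through this gap.
- bay (a point): Where a bin's floor centre stands when squarely in the loading gap: 90 mm out from the turning axis along the carousel's -x, 35 mm above the bench. Axes as the carousel's.
- square_bin (a point): Centre of the inner floor of the empty square bin on the turning disc (grey plastic, inner 66 x 66 mm, walls 4 mm thick and rising 26 mm above the floor; floor 35 mm above the bench), 90 mm from the axis. Its x axis points radially outward from the turning axis, its sides lie along its x and y. The three other holders on the disc are solid and already full.
- rotor (a joint): Angle of the disc, rad, growing anticlockwise seen from above. 0: the square bin is on the far side from the loading gap; +pi or -pi: the square bin is in the loading gap. It turns both ways (stops only at +-6.2), has dry friction of about 0.1 N m and stays where it is left.
- knob_grip (a point): Grip point of the black knob on the turning axis, above the cover: an upright bar 40 mm long (along this point's x), 14 mm wide (along y), from 155 to 198 mm above the bench; this point is at 180 mm. The bar turns with the disc; a thin pointer low on one end (its +x), reaching 49 mm from the axis, shows the direction of the square bin. It takes several grasps if the wrist cannot turn far enough.
- rack: Grey plastic tube rack with two rows of round dark holes in its top, a block 54 mm wide (x), 180 mm long (y), 60 mm high, 0.12 to 0.26 kg. Origin: centre of its underside, z up. At the start it bridges the loading gap, lying on the carousel's cover, so its underside is 150 mm above the bench.
- tray: Shallow grey spill tray, fixed: outer 228 (x) x 238 (y) x 20 mm high, walls and floor 4 mm thick. Origin: centre of its underside, z up. It stands left or right of the carousel.
- mat: Grey bench mat, fixed, 210 x 230 x 3 mm, on the other side from the tray; the white bottles stand on it. Origin: centre of its underside.
- bottle: The square white plastic bottle, 0.17 to 0.35 kg: body 54 x 54 mm (sides along x and y), 84 mm high; a short taper to 93 mm; round cap 40 mm in diameter from 93 to 120 mm. Origin: centre of its underside, z up.
- round_tall: Bystander: round white bottle, 60 mm in diameter, 150 mm high, on the mat. Origin: centre of its underside.
- round_short: Bystander: round white jar, 70 mm in diameter, 110 mm high, on the mat. Origin: centre of its underside.
- dish: Bystander: low round glass dish, 72 mm in diameter, 18 mm high, lying in the tray. Origin: centre of its underside.
- amber: Bystander: amber glass bottle, 76 mm in diameter, 190 mm high, between the robot and the carousel. Origin: centre of its underside.
- beaker: Bystander: glass beaker, 80 mm in diameter, 100 mm high, beside the carousel. Origin: centre of its underside.
- tipbox: Bystander: grey box 80 (x) x 120 (y) x 60 mm high, beside the carousel. Origin: centre of its underside.

How it is judged:
By the outcome, as a careful person would: the job done as asked, in the order asked, and still so for the second after the job is handed in, with the robot touching nothing.
It also fails if it takes over 72 s, if anything falls off the work surface, if the arm or the gripper's body presses on something with over 40 N, if the wrist force passes 120 N, or if a joint passes its speed limit or range.

## Working session

There is one attempt and no reset: what is moved stays moved. The work goes in short steps, Python scripts to look and compute and a tool call to move; the robot and the scene stay as the last step left them, time stands still between calls to the robot, and variables do not carry over. Pictures are saved under pics/ and viewed, at most 10 in all, crops included, and the job is handed in when it is done.

Besides the shell and the picture viewer there is one more tool, called after "Request:" by a JSON object that holds its "api" and its "payload". carry_out: Moves the arm, as the interface text tells. Its arguments: {"type":"object","properties":{"targets":{"type":"array","items":{"type":"array","items":{"type":"number"}}}},"required":["targets"]}

```bash
mkdir -p pics; ls; cat > h.py <<'E'
import numpy as np, cv2
from station import ctrl
def snap(n,save=None):
    s=ctrl.sense(); im=ctrl.get_image(n)
    if n=="wrist":
        T=np.eye(4);T[:3,:3]=np.array(s["eef_rot"]);T[:3,3]=s["tool_pos"];im["E"]=T@np.array(im["hand_eye"])
    else: im["E"]=np.array(im["extrinsics"])
    if save: cv2.imwrite("pics/"+save,im["image"])
    return im
def K(im): return np.array([[im["fx"],0,im["cx"]],[0,im["fy"],im["cy"]],[0,0,1.]])
def ray(im,xy):
    u=cv2.undistortPoints(np.array([[xy]],float),K(im),np.array(im["dist_coeffs"],float))[0,0]
    d=im["E"][:3,:3]@np.array([u[0],u[1],1]); return im["E"][:3,3],d/np.linalg.norm(d)
def tri(rays):
    A=np.zeros((3,3));b=np.zeros(3)
    for o,d in rays:
        P=np.eye(3)-np.outer(d,d);A+=P;b+=P@o
    p=np.linalg.solve(A,b);return p,[float(np.linalg.norm(np.cross(p-o,d))) for o,d in rays]
def atz(im,xy,z):
    o,d=ray(im,xy);return o+d*(z-o[2])/d[2]
def proj(im,P):
    E=np.linalg.inv(im["E"]);r=cv2.Rodrigues(E[:3,:3])[0]
    return cv2.projectPoints(np.atleast_2d(np.array(P,float)),r,E[:3,3],K(im),np.array(im["dist_coeffs"],float))[0][:,0]
E
cat > a.py <<'E'
from h import *
np.set_printoptions(precision=4,suppress=True)
a=snap("scene","scene.png");b=snap("side","side.png")
for l in "carousel bay square_bin knob_grip rack tray mat bottle round_tall round_short dish amber beaker tipbox".split():
    A=ctrl.mark_of(a,l);B=ctrl.mark_of(b,l)
    if A and B:
        p,e=tri([ray(a,A[0]["xy"]),ray(b,B[0]["xy"])]);print(l,p,np.array(e),A[0]["p"],B[0]["p"],np.round(A[0]["xy"]),np.round(B[0]["xy"]))
    else: print(l,[(x["xy"],x["p"]) for x in A],[(x["xy"],x["p"]) for x in B])
s=ctrl.sense();print(s,ctrl.tcp_to_grasp)
print(a["E"],b["E"])
cv2.imwrite("pics/both.png",cv2.resize(np.vstack([a["image"],b["image"]]),None,fx=.71,fy=.71))
E
python3 a.py
```

```text
pics
carousel [0.6767 0.0021 0.0089] [0.0009 0.0009] 0.63 0.94 [291. 281.] [309. 229.]
bay [] [([273.3, 226.3], 0.56)]
square_bin [ 0.7385 -0.0447  0.0237] [0.0005 0.0005] 0.92 0.76 [287. 303.] [338. 231.]
knob_grip [0.6752 0.0059 0.1796] [0.0002 0.0002] 0.65 0.65 [296. 232.] [313. 182.]
rack [0.5709 0.0246 0.157 ] [0.005 0.005] 0.96 0.59 [281. 207.] [271. 197.]
tray [ 0.4096 -0.3036  0.0045] [0.0003 0.0003] 0.72 0.85 [141. 253.] [262. 366.]
mat [ 0.4042  0.3057 -0.0004] [0.0002 0.0002] 0.75 0.96 [331. 185.] [183. 189.]
bottle [0.4481 0.2358 0.0156] [0.0041 0.0041] 0.59 0.85 [320. 198.] [202. 194.]
round_tall [0.3613 0.3027 0.014 ] [0.0032 0.0032] 0.74 0.8 [324. 174.] [169. 191.]
round_short [0.4604 0.3373 0.0135] [0.0006 0.0006] 0.93 0.94 [350. 190.] [197. 174.]
dish [ 0.3953 -0.3178  0.0061] [0.0044 0.0044] 0.67 0.67 [135. 250.] [260. 375.]
amber [ 0.409   0.0045 -0.0105] [0.0046 0.0046] 0.57 0.67 [244. 221.] [215. 263.]
beaker [0.7161 0.2936 0.0085] [0.0039 0.0039] 0.63 0.7 [392. 252.] [278. 161.]
tipbox [ 0.7127 -0.2999 -0.0076] [0.0028 0.0028] 0.84 0.65 [182. 347.] [379. 316.]
{
[... 195 characters left out ...]
array([ -0.0002, -58.3332,   1.0478, -25.944 ,   0.0125,   0.0019,
         0.    ]), 'tool_pos': array([0.2879, 0.5828, 0.2313]), 'eef_rot': array([[-0.8966,  0.4429,  0.    ],
       [ 0.4429,  0.8966, -0.    ],
       [-0.    ,  0.    , -1.    ]]), 'wrist_force': array([-0.8349,  0.088 , -0.8976]), 'wrist_torque': array([ 0.0264,  0.0141, -0.041 ]), 'grip_force': 0.0, 'gripper_width': 0.08544305274695982} 0.0187
[[ 0.4775  0.614  -0.6285  1.2456]
 [ 0.8785 -0.3217  0.3532 -0.3709]
 [ 0.0147 -0.7207 -0.693   0.8775]
 [ 0.      0.      0.      1.    ]] [[ 0.9105 -0.2879  0.297   0.2699]
 [-0.4131 -0.6668  0.6203 -0.6793]
 [ 0.0194 -0.6874 -0.726   0.8974]
 [ 0.      0.      0.      1.    ]]
```

View pics/scene.png

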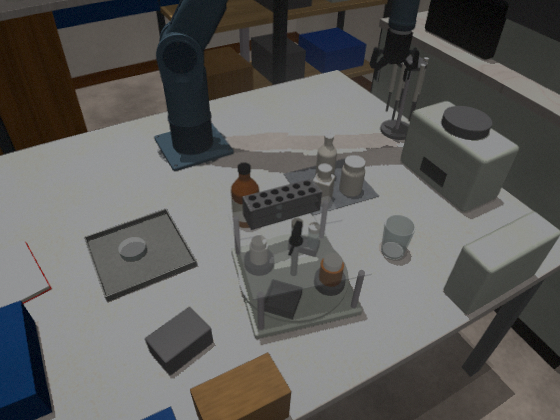

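View pics/side.png

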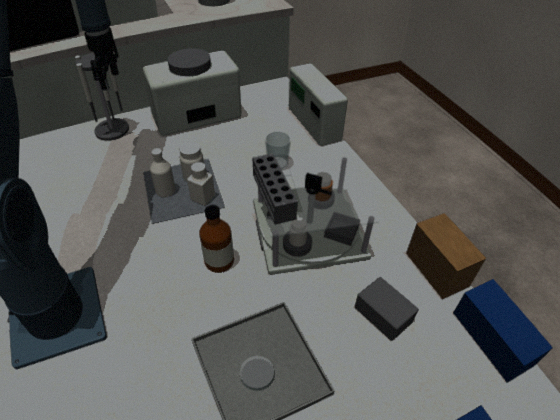

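The scene shows the rack bridging the gap at the near (robot) side of the carousel. The tray with the dish is on the right, the mat with the bottles on the left, and the bin is on the far right of the disc. I'll go over the mat first and look with the wrist camera on the way.

Request:
{"api": "carry_out", "payload": {"targets": [[-20,-16,-40,0,0,0.16,100],[-65,-52,-70,0,0,0.34,100],[-110,-88,-100,0,0,0.52,100],[-155,-124,-130,0,0,0.7,100],[-200,-160,-160,0,0,0.88,100],[-235,-188,-183,0,0,1.02,100],[-244,-195,-189,0,0,1.11,100]]}}

```text
t: 2.38
tool_pos: [0.423, 0.2962, 0.4229]
eef_rot: [[0.008, 1.0, 0.004], [1.0, -0.008, 0.002], [0.002, 0.004, -1.0]]
wrist_force: [0.0, 0.4, -0.4]
gripper_width: 0.0855
grip_force: 0.0
```

```bash
cat > b.py <<'E'
from h import *
np.set_printoptions(precision=4,suppress=True)
a=snap("wrist","w1.png");s=ctrl.sense()
print(s["t"],s["tool_pos"],s["eef_rot"],s["joint_positions"],a["hand_eye"],a["fx"])
for l in "bottle round_tall round_short mat rack knob_grip square_bin carousel".split():
    for m in ctrl.mark_of(a,l)[:1]: print(l,np.round(m["xy"]),m["p"],atz(a,m["xy"],{"rack":.15,"knob_grip":.18,"square_bin":.035,"bottle":.003}.get(l,0)))
E
python3 b.py
```

```text
2.425 [0.4228 0.2965 0.4227] [[ 0.0103  0.9999  0.0033]
 [ 0.9999 -0.0103  0.002 ]
 [ 0.002   0.0033 -1.    ]] [-0.9766  0.1468  0.3197  1.6352 -0.0465  1.3634 -0.661 ] [[-0.0007 -0.957  -0.2902  0.0735]
 [ 1.     -0.0007  0.     -0.0003]
 [-0.0002 -0.2902  0.957  -0.1424]
 [ 0.      0.      0.      1.    ]] 351.8190574574177
bottle [296. 186.] 0.78 [0.4434 0.244  0.003 ]
round_tall [239. 145.] 0.78 [0.3529 0.3101 0.    ]
round_short [303. 124.] 0.88 [0.4549 0.3413 0.    ]
mat [269. 150.] 0.95 [0.4012 0.3021 0.    ]
rack [393. 356.] 0.62 [0.5783 0.0261 0.15  ]
carousel [241. 144.] 0.57 [0.3572 0.311  0.    ]
```

View pics/w1.png

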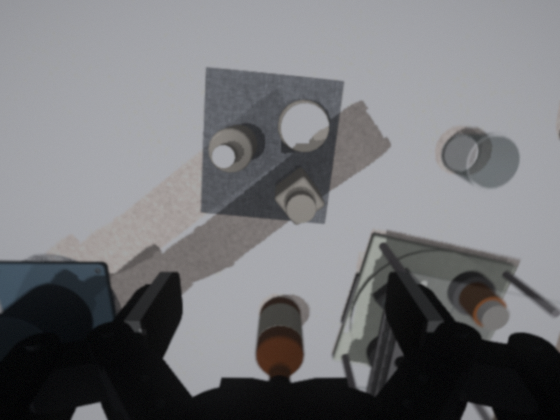

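The wrist view shows the square bottle turned roughly like a diamond at (298,195), the jar at (304,125), the tall bottle at (228,150), and the rack partly behind the right finger. Next I go over the carousel.

Request:
{"api": "carry_out", "payload": {"targets": [[-50,22,0,0,0,0,100],[-105,48,0,0,0,0,100],[-160,74,0,0,0,0,100],[-215,100,0,0,0,0,100],[-270,126,0,0,0,0,100],[-325,152,0,0,0,0,100],[-365,172,0,0,0,0,100],[-376,177,0,0,0,0,100]]}}

```text
t: 3.82
tool_pos: [0.5984, -0.0787, 0.4197]
eef_rot: [[0.001, 1.0, -0.001], [1.0, -0.001, -0.002], [-0.002, -0.001, -1.0]]
wrist_force: [-0.6, -0.0, 0.5]
gripper_width: 0.0853
grip_force: 0.0
```

```bash
cat > c.py <<'E'
from h import *
import sys
np.set_printoptions(precision=4,suppress=True)
a=snap("wrist",sys.argv[1]);s=ctrl.sense()
print(s["t"],s["tool_pos"],s["eef_rot"],s["joint_positions"])
for l in "rack knob_grip square_bin carousel bay tray dish".split():
    for m in ctrl.mark_of(a,l)[:1]: print(l,np.round(m["xy"]),m["p"],atz(a,m["xy"],{"rack":.15,"knob_grip":.18,"square_bin":.035,"bay":.035,"dish":.004}.get(l,0)))
r=ctrl.regions_of(a,"rack")
if r:
    c,_=cv2.findContours(r[0]["mask"].astype(np.uint8),0,2);c=max(c,key=cv2.contourArea)
    print("rackmask",r[0]["p"],cv2.approxPolyDP(c,4,True)[:,0].tolist())
E
python3 c.py w2.png
```

```text
3.875 [ 0.5985 -0.0784  0.4197] [[ 0.0009  1.     -0.0008]
 [ 1.     -0.0009 -0.0016]
 [-0.0016 -0.0007 -1.    ]] [-0.3718  0.3578  0.5978  1.4313 -0.1992  1.4141  0.2267]
rack [262.  75.] 0.92 [0.5747 0.0263 0.15  ]
knob_grip [358.  95.] 0.62 [0.6756 0.0052 0.18  ]
carousel [334.  94.] 0.63 [0.6758 0.0101 0.    ]
bay [279.  81.] 0.64 [0.5918 0.0271 0.035 ]
tray [174. 282.] 0.88 [ 0.4012 -0.3094  0.    ]
dish [170. 284.] 0.44 [ 0.3951 -0.3115  0.004 ]
rackmask 0.68 [[238, 0], [229, 164], [282, 168], [298, 0]]
```

View pics/w2.png

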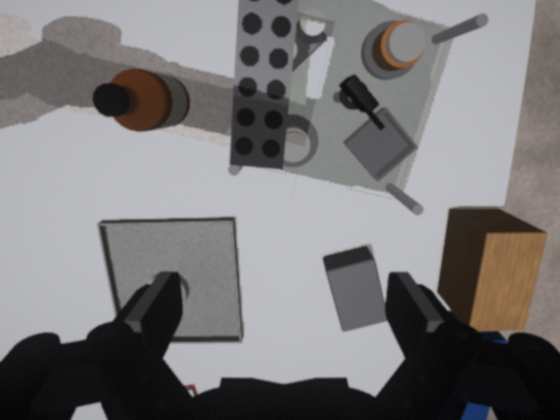

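The wrist view shows the rack's near end at (231–283,165), the knob at (358,93) with its pointer towards the bin at (381,145), and the tray at (175,280) with the dish behind the left finger at (165,285). Now I'll compute yaws from these corners.

```bash
cat > d.py <<'E'
from h import *
np.set_printoptions(precision=4,suppress=True)
a=cv2.imread("pics/w2.png");s=ctrl.sense()
im=snap("wrist")  # same pose
P=lambda xy,z: atz(im,xy,z)[:2]
deg=lambda v: np.degrees(np.arctan2(v[1],v[0]))
for z in (.21,.15):
    L0,L1,R0,R1=[P(q,z) for q in [(238,0),(231,160),(297,0),(283,165)]]
    print("rack",z,L0,L1,R0,R1,deg(L0-L1),deg(R0-R1),"width",abs(np.cross((L0-L1)/np.linalg.norm(L0-L1),(R0+R1)/2-L1)))
# bin outer corners at rim .061
c=[P(q,.061) for q in [(381,108),(417,148),(380,181),(344,143)]];c=np.array(c);print("bin",c.mean(0),[np.linalg.norm(c[i]-c[i-1]) for i in range(4)],[deg(c[i]-c[i-1]) for i in range(4)])
k=P((358,93),.198);print("knob top",k,"bindir",deg(c.mean(0)-k),np.linalg.norm(c.mean(0)-k))
for l in ("rack","carousel","square_bin","tray","dish","knob_grip"):
    r=ctrl.regions_of(im,l)
    if r:
        m=r[0]["mask"].astype(np.uint8);cc=max(cv2.findContours(m,0,2)[0],key=cv2.contourArea)
        print(l,r[0]["p"],m.sum(),cv2.approxPolyDP(cc,3,True)[:,0].tolist()[:14])
t=np.array([P(q,.02) for q in [(100,222),(235,217),(243,341),(120,342)]]);print("tray",t,[deg(t[i]-t[i-1]) for i in range(4)])
sc=snap("scene");sd=snap("side")
r=[]
for l in ("rack","dish","tray"):
    for n,q in(("sc",sc),("sd",sd)):
        rr=ctrl.regions_of(q,l)
        if rr:
            m=rr[0]["mask"].astype(np.uint8);cc=max(cv2.findContours(m,0,2)[0],key=cv2.contourArea)
            xy=np.argwhere(m).mean(0)[::-1];print(l,n,rr[0]["p"],xy,atz(q,xy,.02),cv2.approxPolyDP(cc,2.5,True)[:,0].tolist()[:14])
E
python3 d.py
```

```text
rack 0.21 [0.5559 0.0919] [ 0.5448 -0.054 ] [0.6093 0.0919] [ 0.5971 -0.059 ] 85.63136839852902 85.37400749957166 width 0.052899995844894736
rack 0.15 [0.5489 0.1077] [ 0.5358 -0.063 ] [0.6113 0.1078] [ 0.5971 -0.0688] 85.63136839852905 85.37400749957163 width 0.06189441597461354
bin [ 0.7356 -0.0547] [np.float64(0.06893979638598693), np.float64(0.07824272923394283), np.float64(0.06935975084633536), np.float64(0.07779599771880666)] [np.float64(44.63528462587995), np.float64(-44.12186608712783), np.float64(-135.72722135787765), np.float64(135.5769463550986)]
knob top [0.6713 0.0115] bindir -45.85015061261331 0.09229567850152857
rack 0.86 9621 [[240, 0], [230, 166], [280, 173], [298, 0]]
carousel 0.8 39135 [[300, 0], [284, 171], [279, 175], [231, 169], [229, 133], [219, 181], [422, 229], [475, 85], [497, 12], [469, 0]]
square_bin 0.66 4568 [[300, 20], [286, 144], [302, 149], [333, 29]]
tray 0.96 12351 [[234, 221], [98, 224], [114, 314], [159, 270], [177, 270], [188, 288], [188, 297], [170, 344], [239, 344]]
dish 0.58 110 [[181, 281], [184, 301], [187, 288]]
knob_grip 0.71 4447 [[300, 2
[... 628 characters left out ...]
, 250], [123, 259], [134, 260], [144, 254]]
dish sd 0.9 [256.8059 372.2726] [ 0.3912 -0.32    0.02  ] [[254, 356], [243, 362], [240, 373], [248, 387], [259, 389], [271, 381], [273, 366], [266, 358]]
tray sc 0.7 [139.0509 253.9827] [ 0.4245 -0.3098  0.02  ] [[166, 208], [85, 238], [107, 301], [196, 264]]
tray sd 0.67 [261.695  366.1551] [ 0.4059 -0.3114  0.02  ] [[284, 303], [192, 339], [223, 419], [282, 419], [331, 393], [324, 373]]d.py:9: DeprecationWarning: Arrays of 2-dimensional vectors are deprecated. Use arrays of 3-dimensional vectors instead. (deprecated in NumPy 2.0)
  print("rack",z,L0,L1,R0,R1,deg(L0-L1),deg(R0-R1),"width",abs(np.cross((L0-L1)/np.linalg.norm(L0-L1),(R0+R1)/2-L1)))
```

Request:
{"api": "carry_out", "payload": {"targets": [[50,-10,20,0,0,0.04,100],[98,-20,55,0,0,0.079,100],[107,-22,105,0,0,0.079,100],[107,-22,155,0,0,0.079,100],[107,-22,195,0,0,0.079,100],[107,-22,230,0,0,0.079,100],[107,-22,250,0,0,0.079,100],[107,-22,254,0,0,0.079,100]]}}

```text
t: 6.02
tool_pos: [0.575, 0.0312, 0.1651]
eef_rot: [[0.077, 0.997, -0.002], [0.997, -0.077, -0.0], [-0.001, -0.002, -1.0]]
wrist_force: [0.3, 0.2, 0.8]
gripper_width: 0.0855
grip_force: 0.0
```

```bash
cat > e.py <<'E'
from h import *
import sys
np.set_printoptions(precision=4,suppress=True)
s=ctrl.sense();print(s["t"],s["tool_pos"],s["joint_positions"],s["wrist_force"])
a=snap("wrist","w3.png")
E
python3 e.py
```

```text
6.025 [0.575  0.0312 0.1651] [-0.4919  0.5315  0.4852  1.8163 -0.3132  0.8727  0.0635] [0.3265 0.1507 0.8189]
```

View pics/w3.png

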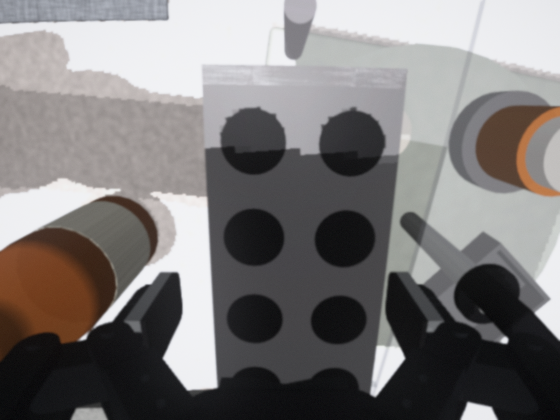

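The rack sits centred and parallel between the open fingers (rack edges at columns about 210–395). I close and lift.

Request:
{"api": "carry_out", "payload": {"targets": [[0,0,0,0,0,0,30],[0,0,0,0,0,0,30],[0,0,0,0,0,0,30],[0,0,0,0,0,0,30],[0,0,-8,0,0,0,30],[0,0,-30,0,0,0,30],[0,0,-65,0,0,0,30],[0,0,-100,0,0,0,30]]}}

```text
t: 7.08
tool_pos: [0.5752, 0.0311, 0.2673]
eef_rot: [[0.077, 0.997, -0.001], [0.997, -0.077, -0.0], [-0.0, -0.001, -1.0]]
wrist_force: [1.1, 0.7, -1.2]
gripper_width: 0.0534
grip_force: 63.2
```

Request:
{"api": "carry_out", "payload": {"targets": [[-40,-9,0,0,0,0,30],[-90,-20,0,0,0,-0.03,30],[-140,-31,0,0,0,-0.06,30],[-190,-42,0,0,0,-0.103,30],[-240,-53,0,0,0,-0.103,30],[-285,-63,20,0,0,-0.103,30],[-320,-70,50,0,0,-0.103,30],[-336,-73,90,0,0,-0.103,30]]}}

```text
t: 8.07
tool_pos: [0.4765, -0.3009, 0.1765]
eef_rot: [[-0.023, 1.0, 0.002], [1.0, 0.023, -0.002], [-0.002, 0.002, -1.0]]
wrist_force: [0.8, -0.2, -0.9]
gripper_width: 0.0531
grip_force: 63.3
```

```bash
cat > f.py <<'E'
from h import *
np.set_printoptions(precision=4,suppress=True)
s=ctrl.sense();print(s["t"],s["tool_pos"],s["wrist_force"],s["joint_positions"]);
sc=snap("scene");sd=snap("side");w=snap("wrist")
for l in ("rack","dish","tray"):
    A=ctrl.mark_of(sc,l);B=ctrl.mark_of(sd,l)
    if A and B: print(l,tri([ray(sc,A[0]["xy"]),ray(sd,B[0]["xy"])]))
cv2.imwrite("pics/place.png",np.hstack([cv2.resize(sd["image"][250:,130:400],(400,252)),cv2.resize(w["image"],(400,300))[:252]]))
E
python3 f.py
```

```text
8.075 [ 0.4765 -0.3009  0.1765] [ 0.7892 -0.2278 -0.9093] [ 0.0594  0.5076  0.5652  1.8475 -0.3432  0.8823  0.8112]
rack (array([ 0.4649, -0.3066,  0.1595]), [0.001036585906516515, 0.0010365859065164047])
dish (array([ 0.3927, -0.318 ,  0.0084]), [0.0043771287979664075, 0.0043771287979664205])
tray (array([ 0.403 , -0.3056,  0.0045]), [0.001216454502399578, 0.0012164545023996113])
```

View pics/place.png

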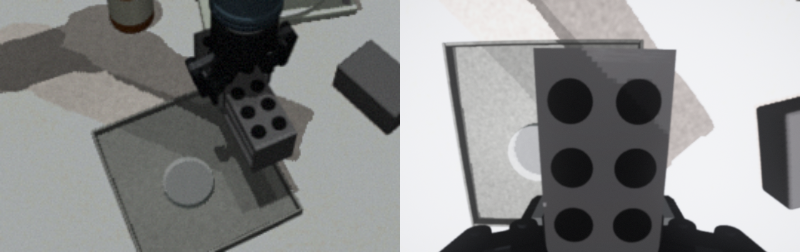

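The rack hangs level over the right part of the tray and the dish (wrist panel at (525,150)) is clear. I shift it 13 mm along +y, so the finger stays off the dish, and lower it.

Request:
{"api": "carry_out", "payload": {"targets": [[13,-2,20,0,0,0,30],[13,-2,60,0,0,0,30],[13,-2,95,0,0,0,30],[13,-2,120,0,0,0,30],[13,-2,138,0,0,0,30],[13,-2,148,0,0,0,30],[13,-2,152,0,0,0,30],[13,-2,154,0,0,0,30]]}}

```text
t: 9.52
tool_pos: [0.4753, -0.2855, 0.0228]
eef_rot: [[-0.026, 1.0, 0.001], [1.0, 0.026, -0.0], [-0.001, 0.001, -1.0]]
wrist_force: [-0.6, 0.5, -2.6]
gripper_width: 0.0534
grip_force: 63.6
```

Request:
{"api": "carry_out", "payload": {"targets": [[0,0,1,0,0,0,30],[0,0,2,0,0,0,30],[0,0,3,0,0,0,30],[0,0,4,0,0,0,30]]}}

```text
t: 10.02
tool_pos: [0.4753, -0.2854, 0.0216]
eef_rot: [[-0.026, 1.0, 0.002], [1.0, 0.026, 0.002], [0.002, 0.002, -1.0]]
wrist_force: [-11.2, 9.3, 44.0]
gripper_width: 0.0531
grip_force: 68.1
```

```bash
cat > g.py <<'E'
from h import *
np.set_printoptions(precision=4,suppress=True)
s=ctrl.sense();print(s["t"],s["tool_pos"],s["wrist_force"],s["wrist_torque"],s["grip_force"])
sc=snap("scene");sd=snap("side");w=snap("wrist")
cv2.imwrite("pics/p2.png",np.hstack([cv2.resize(sd["image"][280:420,180:360],(400,311)),cv2.resize(w["image"],(400,300))]) if 0 else np.hstack([cv2.resize(sd["image"][280:420,180:360],(386,300),interpolation=2),cv2.resize(w["image"],(400,300))]))
for l in ("rack","dish"):
    A=ctrl.mark_of(sc,l);B=ctrl.mark_of(sd,l)
    if A and B: print(l,tri([ray(sc,A[0]["xy"]),ray(sd,B[0]["xy"])]))
E
python3 g.py
```

```text
10.025 [ 0.4753 -0.2854  0.0216] [-11.1538   9.2952  44.017 ] [1.6124 2.2676 0.1383] 68.05129766464233
dish (array([ 0.3964, -0.3176,  0.0053]), [0.004165012459670918, 0.004165012459671079])
```

View pics/p2.png

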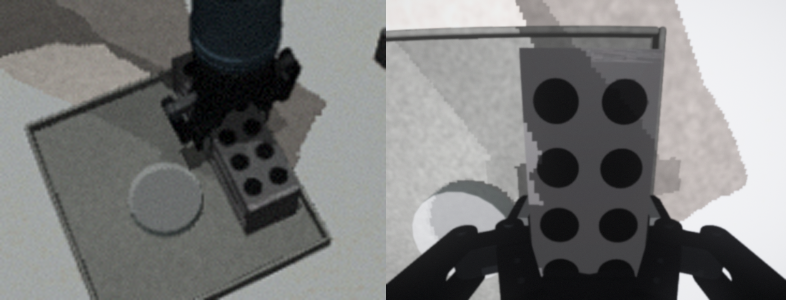

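```bash
cat > g2.py <<'E'
from h import *
np.set_printoptions(precision=4,suppress=True)
w=snap("wrist")
f=lambda x,y:((x-386)*1.4,y*1.4)
for n,q,z in [("wall TR outer",(665,29),.02),("wall mid outer",(661,130),.02),("rack TL",(519,48),.066),("rack TR",(661,53),.066),("rack R low",(650,200),.066),("wall top mid",(600,29),.02)]: print(n,atz(w,f(*q),z))
E
python3 g2.py
```

```text
wall TR outer [ 0.5132 -0.1869  0.02  ]
wall mid outer [ 0.5165 -0.2417  0.02  ]
rack TL [ 0.4472 -0.2029  0.066 ]
rack TR [ 0.4996 -0.2033  0.066 ]
rack R low [ 0.5011 -0.2635  0.066 ]
wall top mid [ 0.4786 -0.1881  0.02  ]
```

Request:
{"api": "carry_out", "payload": {"targets": [[0,0,-1,0,0,0,30],[0,0,-2,0,0,0,30]]}}

```text
t: 10.68
tool_pos: [0.4752, -0.2855, 0.0217]
eef_rot: [[-0.026, 1.0, 0.001], [1.0, 0.026, -0.0], [-0.0, 0.001, -1.0]]
wrist_force: [-1.1, 0.1, 1.3]
gripper_width: 0.0533
grip_force: 64.2
```

Request:
{"api": "carry_out", "payload": {"targets": [[0,0,0,0,0,0,72],[0,0,0,0,0,0,72],[0,0,0,0,0,0,72],[0,0,-10,0,0,0,72],[0,0,-40,0,0,0,75],[0,0,-90,0,0,0,100],[0,0,-150,0,0,0,100],[0,0,-210,0,0,0,100]]}}

```text
t: 11.68
tool_pos: [0.4745, -0.2852, 0.2327]
eef_rot: [[-0.026, 1.0, 0.0], [1.0, 0.026, -0.0], [-0.0, 0.0, -1.0]]
wrist_force: [1.2, -0.2, 0.1]
gripper_width: 0.0852
grip_force: 0.0
```

```bash
cat > i.py <<'E'
from h import *
np.set_printoptions(precision=4,suppress=True)
s=ctrl.sense();print(s["t"],s["tool_pos"],s["eef_rot"],s["joint_positions"])
sc=snap("scene");sd=snap("side")
for l in ("rack","dish","knob_grip","square_bin","bay","carousel"):
    A=ctrl.mark_of(sc,l);B=ctrl.mark_of(sd,l)
    if A and B: print(l,tri([ray(sc,A[0]["xy"]),ray(sd,B[0]["xy"])]),A[0]["p"],B[0]["p"])
A=[ctrl.regions_of(q,"rack") for q in(sc,sd)]
print([cv2.approxPolyDP(max(cv2.findContours(a[0]["mask"].astype(np.uint8),0,2)[0],key=cv2.contourArea),2.5,True)[:,0].tolist() for a in A])
E
python3 i.py
```

```text
11.675 [ 0.4745 -0.2852  0.2327] [[-0.0257  0.9997  0.0002]
 [ 0.9997  0.0257 -0.0001]
 [-0.0001  0.0002 -1.    ]] [-0.0134  0.4204  0.6183  1.8239 -0.2873  0.9876  0.7496]
rack (array([ 0.4684, -0.29  ,  0.0038]), [0.002370862947467724, 0.002370862947467676]) 0.58 0.93
dish (array([ 0.3988, -0.3199,  0.0088]), [0.005803509309716902, 0.005803509309716758]) 0.88 0.81
square_bin (array([ 0.7396, -0.0513,  0.0256]), [0.004758909299498723, 0.004758909299498793]) 0.68 0.59
carousel (array([0.6745, 0.0054, 0.0093]), [0.0003188003438172914, 0.00031880034381738135]) 0.95 0.72
[[[181, 237], [167, 238], [111, 259], [121, 288], [187, 263], [187, 249]], [[259, 308], [261, 321], [293, 387], [297, 388], [315, 380], [319, 367], [283, 300]]]
```

Request:
{"api": "carry_out", "payload": {"targets": [[15,10,-40,0,0,0,100],[45,40,-80,0,0,0,100],[85,77,-115,0,0,0,100],[125,114,-145,0,0,0,100],[165,150,-160,0,0,0,100],[200,183,-167,0,0,0,100],[217,198,-167,0,0,0,100],[220,201,-167,0,0,0,100]]}}

```text
t: 13.48
tool_pos: [0.6707, -0.0583, 0.3965]
eef_rot: [[-0.029, 1.0, -0.001], [1.0, 0.029, 0.0], [0.0, -0.001, -1.0]]
wrist_force: [0.3, -0.6, 0.2]
gripper_width: 0.0855
grip_force: 0.0
```

```bash
cat > j.py <<'E'
from h import *
np.set_printoptions(precision=4,suppress=True)
s=ctrl.sense();print(s["t"],s["tool_pos"],s["joint_positions"])
w=snap("wrist","w5.png")
for l in "knob_grip square_bin carousel bay".split():
    for m in ctrl.mark_of(w,l)[:1]: print(l,np.round(m["xy"]),m["p"],atz(w,m["xy"],{"knob_grip":.18,"square_bin":.035,"bay":.035}.get(l,0)))
np.savez("w5.npz",E=w["E"],**{k:w[k] for k in("fx","fy","cx","cy","dist_coeffs")})
E
python3 j.py
```

```text
13.475 [ 0.6707 -0.0583  0.3965] [-0.3348  0.5173  0.5817  1.2682 -0.2777  1.4359  0.2519]
knob_grip [294. 114.] 0.68 [0.6785 0.0071 0.18  ]
carousel [287. 110.] 0.65 [0.6728 0.008  0.    ]
bay [226.  96.] 0.8 [0.5882 0.0255 0.035 ]
```

View pics/w5.png

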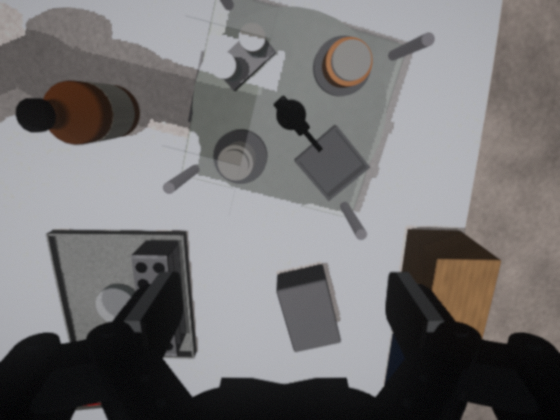

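```bash
cat > k.py <<'E'
from h import *
np.set_printoptions(precision=4,suppress=True)
z=np.load("w5.npz");w={k:z[k] for k in z.files}
deg=lambda v: float(np.degrees(np.arctan2(v[1],v[0])))
P=lambda q,h: atz(w,q,h)[:2]
for h,pts in((.02,[(198,170),(343,206),(391,56)]),(.15,[(168,187),(361,232),(430,40)]),(.165,[(168,187),(361,232),(430,40)])):
    p=[P(q,h) for q in pts];print("posts",h,p,deg(p[1]-p[0]),deg(p[2]-p[1])-90,"centre",(p[0]+p[2])/2,np.linalg.norm(p[0]-p[1]))
for h in(.02,): print("right edge",deg(P((408,50),h)-P((362,208),h))-90,"bottom",deg(P((338,212),h)-P((197,178),h)))
c=np.array([P(q,.061) for q in [(337,124),(371,163),(335,199),(295,162)]]);print("bin",c.mean(0),[np.linalg.norm(c[i]-c[i-1]) for i in range(4)],[deg(c[i]-c[i-1]) for i in range(4)])
for k in (np.array([.6745,.0054]),np.array([.6785,.0071]),P((291,111),.198)):
    print("knob",k,"bindir",deg(c.mean(0)-k),np.linalg.norm(c.mean(0)-k),"pointer",deg(P((320,150),.158)-k))
g=cv2.cvtColor(cv2.imread("pics/w5.png"),6)
cv2.imwrite("pics/crop.png",cv2.resize(g[0:250,150:450],(780,650)[:2])[:600])
# dark knob blob
m=(g<40).astype(np.uint8);n,l,st,ce=cv2.connectedComponentsWithStats(m[80:160,260:330]);print(st[1:],ce[1:]+[260,80])
i=1+np.argmax(st[1:,4]);ys,xs=np.nonzero(l==i);print(cv2.minAreaRect(np.c_[xs+260,ys+80].astype(np.float32)))
E
python3 k.py
```

```text
posts 0.02 [array([ 0.5428, -0.0811]), array([ 0.7635, -0.1309]), array([0.8144, 0.0862])] -12.702894994544383 -13.205095653352501 centre [0.6786 0.0025] 0.22625434421421112
posts 0.15 [array([ 0.539 , -0.0774]), array([ 0.7634, -0.1255]), array([0.8169, 0.0859])] -12.093159637693837 -14.203614129930457 centre [0.678  0.0042] 0.22953534279562335
posts 0.165 [array([ 0.544 , -0.0739]), array([ 0.7598, -0.1201]), array([0.8112, 0.0832])] -12.093159637693834 -14.203614129930457 centre [0.6776 0.0047] 0.22068130880945536
right edge -10.962037979167107 bottom -12.386941480208366
bin [ 0.7397 -0.058 ] [np.float64(0.07506317197496228), np.float64(0.0712417461289118), np.float64(0.06961336717190265), np.float64(0.07705286703050132)] [44.182975344895254, -45.13262961484142, -131.2526880952793, 139.0381351588203]
knob [0.6745 0.0054] bindir -44.201447955890146 0.09099576748542706 pointer -46.15694593928872
knob [0.6785 0.0071] bindir -46.77055970394735 0.0894032680266309 pointer -51.023589947668725
knob [0.6752 0.0102] bindir -46.60617787698389 0.09390628120032407 pointer -50.36417577224988
[[ 15  17  47  54 886]] [[293.4921 117.9153]]
((295.7780456542969, 125.8992691040039), (63.18987274169922, 27.38309669494629), 65.32313537597656)
```

Request:
{"api": "carry_out", "payload": {"targets": [[25,3,15,0,0,-0.15,100],[50,6,40,0,0,-0.33,100],[64,8,75,0,0,-0.51,100],[64,8,115,0,0,-0.68,80],[64,8,155,0,0,-0.75,70],[64,8,190,0,0,-0.75,70],[64,8,218,0,0,-0.75,70],[64,8,228,0,0,-0.75,70]]}}

```text
t: 14.72
tool_pos: [0.6751, 0.003, 0.1679]
eef_rot: [[-0.7, 0.715, -0.003], [0.715, 0.7, -0.001], [0.001, -0.002, -1.0]]
wrist_force: [0.1, -0.4, 1.1]
gripper_width: 0.0597
grip_force: 0.0
```

```bash
cat > l.py <<'E'
from h import *
np.set_printoptions(precision=4,suppress=True)
s=ctrl.sense();print(s["t"],s["tool_pos"],s["joint_positions"],s["wrist_force"])
w=snap("wrist","w6.png")
for m in ctrl.mark_of(w,"knob_grip")[:1]: print(np.round(m["xy"]),m["p"],atz(w,m["xy"],.18))
E
python3 l.py
```

```text
14.725 [0.6751 0.003  0.1679] [-0.2989  0.6681  0.3487  1.5303 -0.2552  0.991   0.8963] [ 0.0522 -0.3986  1.0528]
[290. 285.] 0.7 [0.6752 0.0063 0.18  ]
```

View pics/w6.png

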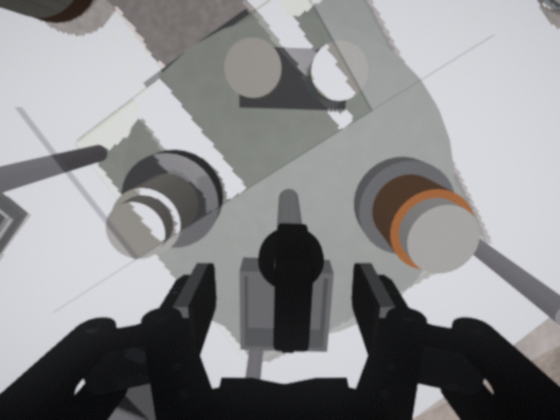

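The knob bar lies aligned between the fingers, about 2 mm right of centre at (290,285). I correct, grip and start turning clockwise.

Request:
{"api": "carry_out", "payload": {"targets": [[2,2,1,0,0,0,70],[2,2,1,0,0,0,0],[2,2,1,0,0,0,0],[2,2,1,0,0,0,0],[2,2,1,0,0,0,0],[2,2,1,0,0,0.1,0],[2,2,1,0,0,0.25,0],[2,2,1,0,0,0.42,0]]}}

```text
t: 15.82
tool_pos: [0.6761, 0.0066, 0.169]
eef_rot: [[-0.344, 0.939, -0.0], [0.939, 0.344, 0.0], [0.0, -0.0, -1.0]]
wrist_force: [-4.1, 0.1, 5.3]
gripper_width: 0.0131
grip_force: 59.8
```

Request:
{"api": "carry_out", "payload": {"targets": [[0,0,0,0,0,0.17,0],[0,0,0,0,0,0.35,0],[0,0,0,0,0,0.53,0],[0,0,0,0,0,0.71,0],[0,0,0,0,0,0.89,0],[0,0,0,0,0,1.07,0],[0,0,0,0,0,1.25,0],[0,0,0,0,0,1.4,0]]}}

```text
t: 16.82
tool_pos: [0.676, 0.0067, 0.169]
eef_rot: [[0.867, 0.498, -0.001], [0.498, -0.867, -0.0], [-0.001, -0.0, -1.0]]
wrist_force: [-5.0, -1.1, 5.7]
gripper_width: 0.0127
grip_force: 59.9
```

Request:
{"api": "carry_out", "payload": {"targets": [[0,0,0,0,0,0.17,0],[0,0,0,0,0,0.35,0],[0,0,0,0,0,0.53,0],[0,0,0,0,0,0.68,0],[0,0,0,0,0,0.74,0],[0,0,0,0,0,0.742,0],[0,0,0,0,0,0.742,0]]}}

```text
t: 17.7
tool_pos: [0.676, 0.0067, 0.169]
eef_rot: [[0.977, -0.214, -0.001], [-0.214, -0.977, 0.0], [-0.001, -0.0, -1.0]]
wrist_force: [-4.6, -0.2, 6.9]
gripper_width: 0.0126
grip_force: 60.1
```

```bash
cat > m.py <<'E'
from h import *
np.set_printoptions(precision=4,suppress=True)
s=ctrl.sense();print(s["t"],s["tool_pos"],s["joint_positions"],s["eef_rot"][:2,1])
I=[snap("scene","s2.png"),snap("side","d2.png"),snap("wrist","w7.png")]
for l in ("square_bin","bay","carousel","knob_grip"):
    M=[(q,ctrl.mark_of(q,l)) for q in I]
    print(l,[(np.round(m[0]["xy"]).tolist(),m[0]["p"],atz(q,m[0]["xy"],{"carousel":0,"knob_grip":.18}.get(l,.035))[:2].tolist()) for q,m in M if m])
cv2.imwrite("pics/bin.png",np.hstack([cv2.resize(I[0]["image"][160:340,210:390],(400,400),interpolation=2),cv2.resize(I[1]["image"][140:300,220:380],(400,400),interpolation=2)]))
E
python3 m.py
```

```text
17.7 [0.676  0.0067 0.169 ] [-0.6449  0.8551  0.9588  1.5505 -0.7485  1.1379 -1.3074] [-0.2139 -0.9769]
square_bin [([280.0, 165.0], 0.62, [0.7003656230097864, 0.25308296793805674])]
bay []
carousel [([289.0, 282.0], 0.67, [0.6708062843762344, -0.00017884713973448374]), ([310.0, 231.0], 0.97, [0.6793693962787085, 0.0043075456264661804])]
knob_grip [([295.0, 234.0], 0.91, [0.6791338791945389, 0.0011772629535317103]), ([314.0, 183.0], 0.9, [0.6772793633511349, 0.0011608893729109226]), ([284.0, 288.0], 0.78, [0.676103434704193, 0.006239213858894591])]
```

Request:
{"api": "carry_out", "payload": {"targets": [[0,0,0,0,0,0,60],[0,0,0,0,0,0,60],[0,0,-20,0,0,0,60],[0,0,-70,0,0,0,70],[-40,0,-120,0,0,0,100],[-90,0,-155,0,0,0,100],[-140,0,-180,0,0,0,100],[-160,0,-190,0,0,0,100]]}}

```text
t: 19.45
tool_pos: [0.5188, 0.0408, 0.3603]
eef_rot: [[0.977, -0.214, 0.001], [-0.214, -0.977, 0.003], [0.001, -0.003, -1.0]]
wrist_force: [0.3, -0.2, 0.1]
gripper_width: 0.0854
grip_force: 0.0
```

```bash
cat > n.py <<'E'
from h import *
np.set_printoptions(precision=4,suppress=True)
s=ctrl.sense();print(s["t"],s["tool_pos"],s["joint_positions"],s["eef_rot"][:2,1])
I=[snap("scene"),snap("side"),snap("wrist","w8.png")]
for l in ("square_bin","bay","carousel","knob_grip"):
    M=[(q,ctrl.mark_of(q,l)) for q in I]
    print(l,[(np.round(m[0]["xy"]).tolist(),m[0]["p"],atz(q,m[0]["xy"],{"carousel":0,"knob_grip":.18}.get(l,.035))[:2].tolist()) for q,m in M if m])
w=I[2];np.savez("w8.npz",E=w["E"],**{k:w[k] for k in("fx","fy","cx","cy","dist_coeffs")})
im=w["image"].copy()
# predicted bin outlines: rim inner/outer at z .061 for bay pose, yaw -12.6, axis
ax=np.array([.6765,.0060]);y=np.radians(-12.6);R=np.array([[np.cos(y),-np.sin(y)],[np.sin(y),np.cos(y)]])
for hw,z,c in((33,.035,(0,255,0)),(37,.061,(0,0,255))):
    q=[ax+R@(np.array([-90+a*hw,b*hw])*1e-3) for a,b in((-1,-1),(1,-1),(1,1),(-1,1))]
    p=proj(w,[[*v,z] for v in q]);cv2.polylines(im,[np.round(p*8).astype(np.int32)],True,c,1,16,3);print(z,p.tolist())
q=[ax+R@(np.array(v)*1e-3) for v in((-130,-68),(-40,-68),(-40,68),(-130,68))]
cv2.polylines(im,[np.round(proj(w,[[*v,.15] for v in q])*8).astype(np.int32)],False,(255,0,0),1,16,3)
cv2.imwrite("pics/w8o.png",cv2.resize(im[:,60:500],None,fx=1.4,fy=1.4,interpolation=2))
E
python3 n.py
```

```text
19.45 [0.5188 0.0408 0.3603] [-1.1016  0.3673  1.2297  1.7583 -0.3647  1.2736 -1.5699] [-0.2141 -0.9768]
square_bin [([273.0, 227.0], 0.64, [0.579770657687114, 0.02695623788397139]), ([284.0, 110.0], 0.65, [0.5863632392997523, 0.02638593647099008])]
bay [([394.0, 247.0], 0.44, [0.7237218710210989, 0.2840539636017308]), ([277.0, 225.0], 0.72, [0.5927569203212568, 0.02949440798570868]), ([104.0, 245.0], 0.62, [0.4588199100842424, 0.3246165289573972])]
carousel [([295.0, 283.0], 0.86, [0.6811408191413197, 0.011229758710206483]), ([309.0, 231.0], 0.89, [0.6770355037996558, 0.003333081294032203]), ([282.0, 35.0], 0.79, [0.6807506630498907, 0.009370502043794086])]
knob_grip [([297.0, 232.0], 0.83, [0.6778014529563605, 0.006596724499197626]), ([312.0, 182.0], 0.69, [0.6727461594931066, 0.00623653793462331])]
0.035 [[309.8133164360734, 134.210802459673], [311.03969775089695, 81.12958954123565], [258.6341701208711, 80.88512819645013], [259.3045827489172, 133.95458016400914]]
0.061 [[314.3771478120468, 139.14554675260808], [316.04154293779703, 76.14931420989495], [253.63099932203855, 75.86079142712816], [254.63773911088649, 138.8403396281252]]
```

View pics/w8o.png

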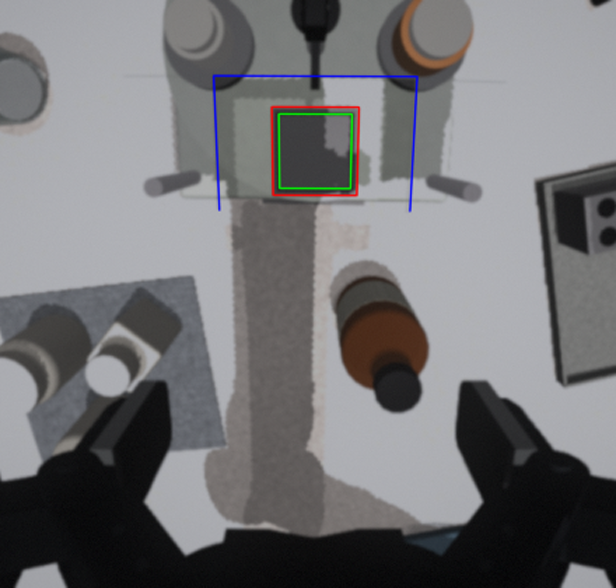

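The bin lies squarely in the bay: its rim coincides with my projected outline, centred in the gap (blue). Now to the bottle.

Request:
{"api": "carry_out", "payload": {"targets": [[-10,-20,0,0,0,-0.16,100],[-25,-45,0,0,0,-0.34,100],[-40,-70,0,0,0,-0.52,100],[-55,-95,0,0,0,-0.7,100],[-68,-120,0,0,0,-0.88,100],[-80,-140,0,0,0,-1.06,100],[-87,-152,0,0,0,-1.24,100],[-90,-158,0,0,0,-1.42,100]]}}

```text
t: 21.2
tool_pos: [0.4656, 0.2156, 0.3582]
eef_rot: [[0.351, 0.936, -0.0], [0.936, -0.351, 0.0], [0.0, -0.0, -1.0]]
wrist_force: [0.5, 0.9, -0.1]
gripper_width: 0.0854
grip_force: 0.0
```

Request:
{"api": "carry_out", "payload": {"targets": [[0,0,0,0,0,-0.18,100],[0,0,0,0,0,-0.36,100],[0,0,0,0,0,-0.54,100],[0,0,0,0,0,-0.72,100],[0,0,0,0,0,-0.9,100],[0,0,0,0,0,-1.04,100],[0,0,0,0,0,-1.06,100]]}}

```text
t: 22.08
tool_pos: [0.466, 0.2145, 0.3583]
eef_rot: [[-0.639, 0.769, -0.0], [0.769, 0.639, 0.0], [0.0, -0.0, -1.0]]
wrist_force: [0.4, 0.6, -0.2]
gripper_width: 0.0853
grip_force: 0.0
```

```bash
cat > o.py <<'E'
from h import *
from scipy.optimize import minimize
np.set_printoptions(precision=4,suppress=True)
s=ctrl.sense();print(s["t"],s["tool_pos"],s["joint_positions"],s["eef_rot"][:2,1])
V=[snap("wrist","w9.png"),snap("scene"),snap("side")]
M=[]
for v in V:
    r=ctrl.regions_of(v,"bottle");print([(x["p"],np.round(x["xy"]),int(x["mask"].sum())) for x in r[:3]])
    M.append(r[0]["mask"] if r else None)
def shape(v,p,dz=0):
    x,y,t=p;R=np.array([[np.cos(t),-np.sin(t)],[np.sin(t),np.cos(t)]]);z0=.003+dz
    b=[(a*.027,c*.027) for a in(-1,1) for c in(-1,1)];o=[(.02*np.cos(u),.02*np.sin(u)) for u in np.linspace(0,6.283,24)]
    m=np.zeros((420,560),np.uint8)
    for pts,z1,z2 in((b,0,.084),(o,.093,.12)):
        q=np.array([[*(R@k+[x,y]),z0+z] for k in pts for z in(z1,z2)]);cv2.fillConvexPoly(m,np.round(cv2.convexHull(proj(v,q).astype(np.float32))*16).astype(np.int32),1,8,4)
    return m.astype(bool)
def cost(p,use):
    c=0
    for i in use:
        if M[i] is None: continue
        m=shape(V[i],p);c+=1-(m&M[i]).sum()/(m|M[i]).sum()
    return c
for use in([0],[0,1,2]):
    best=min((minimize(cost,[.445,.24,t],args=(use,),method="Nelder-Mead",options=dict(initial_simplex=[[.445,.24,t],[.453,.24,t],[.445,.248,t],[.445,.24,t+.25]])) for t in np.radians([0,22,45,67])),key=lambda r:r.fun)
    print(use,best.x[:2],np.degrees(best.x[2])%90,best.fun)
for l in("bottle","round_short","round_tall"):
    for m in ctrl.mark_of(V[0],l)[:1]: print(l,m["p"],np.round(m["xy"]),atz(V[0],m["xy"],.003))
E
python3 o.py
```

```text
22.075 [0.466  0.2145 0.3583] [-1.1134  0.2031  0.7039  1.7644 -0.1393  1.2246  0.3213] [0.769  0.6393]
[(0.84, array([282., 140.]), 2223)]
[(0.78, array([322., 183.]), 649)]
[(0.63, array([200., 180.]), 863), (0.16, array([162., 176.]), 812)]
[0] [0.446  0.2402] 38.60848447592978 0.05363984674329503
[0, 1, 2] [0.4469 0.2392] 40.29941986221576 0.43930841583198676
bottle 0.64 [283. 134.] [0.4426 0.2406 0.003 ]
round_short 0.94 [338.  80.] [0.4533 0.343  0.003 ]
round_tall 0.94 [269.  48.] [0.3567 0.3147 0.003 ]
```

Request:
{"api": "carry_out", "payload": {"targets": [[18,0,30,0,0,0,100],[32,1,75,0,0,0,100],[32,1,125,0,0,0,100],[32,1,175,0,0,0,100],[32,1,220,0,0,0,100],[32,1,260,0,0,0,100],[32,1,288,0,0,0,100],[32,1,298,0,0,0,100]]}}

```text
t: 23.52
tool_pos: [0.4455, 0.2394, 0.0589]
eef_rot: [[-0.639, 0.769, -0.002], [0.769, 0.639, -0.002], [0.0, -0.002, -1.0]]
wrist_force: [0.6, -0.7, 0.8]
gripper_width: 0.0853
grip_force: 0.0
```

Request:
{"api": "carry_out", "payload": {"targets": [[0,0,0,0,0,0,30],[0,0,0,0,0,0,30],[0,0,0,0,0,0,30],[0,0,0,0,0,0,30],[0,0,0,0,0,0,30]]}}

```text
t: 24.15
tool_pos: [0.4471, 0.2402, 0.0617]
eef_rot: [[-0.639, 0.769, 0.002], [0.769, 0.639, 0.001], [0.0, 0.002, -1.0]]
wrist_force: [-1.5, -0.7, 6.2]
gripper_width: 0.053
grip_force: 63.5
```

Request:
{"api": "carry_out", "payload": {"targets": [[0,0,-8,0,0,0,30],[0,0,-30,0,0,0,30],[0,0,-70,0,0,0,30],[0,0,-120,0,0,0,30],[-15,-2,-165,0,0,-0.05,30],[-50,-6,-200,0,0,-0.12,30],[-90,-10,-208,0,0,-0.22,30],[-130,-15,-208,0,0,-0.32,30]]}}

```text
t: 25.15
tool_pos: [0.5186, 0.1297, 0.2699]
eef_rot: [[-0.851, 0.525, 0.002], [0.525, 0.851, 0.001], [-0.001, 0.002, -1.0]]
wrist_force: [0.4, 0.3, -3.0]
gripper_width: 0.0528
grip_force: 63.8
```

Request:
{"api": "carry_out", "payload": {"targets": [[-35,-16,0,0,0,-0.1,30],[-70,-32,0,0,0,-0.2,30],[-98,-45,0,0,0,-0.3,30],[-111,-51,0,0,0,-0.333,30],[-113,-52,0,0,0,-0.333,30],[-113,-52,0,0,0,-0.333,30]]}}

```text
t: 25.9
tool_pos: [0.5858, 0.0272, 0.2683]
eef_rot: [[-0.975, 0.222, -0.001], [0.222, 0.975, 0.0], [0.001, 0.0, -1.0]]
wrist_force: [0.2, 1.1, -2.7]
gripper_width: 0.0526
grip_force: 63.7
```

```bash
cat > p.py <<'E'
from h import *
np.set_printoptions(precision=4,suppress=True)
s=ctrl.sense();R=np.array(s["eef_rot"]);print(s["t"],s["tool_pos"],R,s["wrist_force"],np.degrees(np.arctan2(R[1,1],R[0,1])))
V=[snap(n,f"q_{n}.png") for n in("scene","side","wrist")]
for l in("square_bin","bottle","bay","knob_grip"):
    print(l,[(n,m[0]["p"],np.round(m[0]["xy"]).tolist(),atz(v,m[0]["xy"],{"knob_grip":.18,"bottle":.21}.get(l,.035))) for n,v in zip(("sc","sd","w"),V) for m in [ctrl.mark_of(v,l)] if m])
r=[ctrl.mark_of(v,"bottle") for v in V[:2]]
if all(r): print(tri([ray(v,q[0]["xy"]) for v,q in zip(V,r)]))
E
python3 p.py
```

```text
25.9 [0.5858 0.0272 0.2683] [[-0.975   0.2221 -0.0005]
 [ 0.2221  0.975   0.0005]
 [ 0.0006  0.0003 -1.    ]] [ 0.2127  1.0969 -2.6632] 77.16799229234152
square_bin [('sc', 0.72, [297.0, 235.0], array([0.5666, 0.0813, 0.035 ])), ('sd', 0.56, [272.0, 226.0], array([0.579 , 0.0319, 0.035 ])), ('w', 0.83, [283.0, 182.0], array([0.5912, 0.0253, 0.035 ]))]
bottle [('sc', 0.64, [281.0, 192.0], array([0.5725, 0.0241, 0.21  ])), ('sd', 0.73, [275.0, 172.0], array([0.59  , 0.0427, 0.21  ])), ('w', 0.59, [280.0, 228.0], array([0.5825, 0.0259, 0.21  ]))]
bay [('sc', 0.58, [392.0, 252.0], array([0.7349, 0.2684, 0.035 ])), ('sd', 0.7, [274.0, 226.0], array([0.5832, 0.0289, 0.035 ])), ('w', 0.67, [283.0, 180.0], array([0.5895, 0.0262, 0.035 ]))]
knob_grip [('sd', 0.92, [312.0, 181.0], array([0.6749, 0.0105, 0.18  ])), ('w', 0.18, [74.0, 317.0], array([ 0.6296, -0.1498,  0.18  ]))]
(array([0.5828, 0.0208, 0.2245]), [0.004761263139906196, 0.004761263139906027])
```

Request:
{"api": "carry_out", "payload": {"targets": [[-4,-1,20,0,0,0,30],[-4,-1,55,0,0,0,30],[-4,-1,90,0,0,0,30],[-4,-1,115,0,0,0,30],[-4,-1,132,0,0,0,30],[-4,-1,142,0,0,0,30],[-4,-1,144,0,0,0,30]]}}

```text
t: 27.62
tool_pos: [0.59, 0.0246, 0.1239]
eef_rot: [[-0.975, 0.222, -0.0], [0.222, 0.975, -0.0], [0.0, -0.0, -1.0]]
wrist_force: [0.1, -0.3, -3.4]
gripper_width: 0.0527
grip_force: 63.5
```

```bash
cat > q.py <<'E'
from h import *
np.set_printoptions(precision=4,suppress=True)
s=ctrl.sense();R=np.array(s["eef_rot"]);print(s["t"],s["tool_pos"],s["wrist_force"],s["wrist_torque"])
V=[snap(n,f"r_{n}.png") for n in("scene","side","wrist")]
for l in("square_bin","bottle"):
    for n,v in zip(("sc","sd","w"),V):
        r=ctrl.regions_of(v,l);m=ctrl.mark_of(v,l)
        if r: ys,xs=np.nonzero(r[0]["mask"]);print(l,n,r[0]["p"],xs.min(),xs.max(),ys.min(),ys.max(),len(xs),m and (np.round(m[0]["xy"],1).tolist(),m[0]["p"],atz(v,m[0]["xy"],.035 if l=="square_bin" else .065)))
w=V[2]
for z,h in((.061,.037),(.061,.033)):
    c=np.array([.589,.0257]);X=-R[:2,0];Y=R[:2,1]
    print(h,proj(w,[[*(c+a*h*X+b*h*Y),z] for a,b in((-1,-1),(1,-1),(1,1),(-1,1))]).round(1).tolist())
# edge profile of brightness along the gap beside the bottle
g=cv2.cvtColor(w["image"],6);c=np.array([.589,.0257])
for a,b in((-1,0),(1,0),(0,-1),(0,1)):
    d=a*X+b*Y;pr=[]
    for u in np.arange(.026,.044,.001):
        q=proj(w,[[*(c+d*u),.061]])[0];pr.append(int(cv2.getRectSubPix(g,(1,1),tuple(map(float,q)))[0,0]))
    print("carousel",(a,b),pr)
E
python3 q.py
```

```text
27.625 [0.59   0.0246 0.1239] [ 0.099  -0.2519 -3.4316] [ 0.0033  0.0218 -0.0286]
square_bin sc 0.75 238 347 220 322 2859 []
square_bin sd 0.69 260 358 173 262 3050 ([275.7, 226.2], 0.7, array([0.5873, 0.0276, 0.035 ]))
square_bin w 0.74 116 460 146 394 28986 []
bottle sc 0.74 270 294 203 231 459 ([279.2, 238.4], 0.74, array([0.5816, 0.0188, 0.065 ]))
bottle sd 0.81 266 290 185 215 342 ([272.8, 216.5], 0.8, array([0.583 , 0.0372, 0.065 ]))
bottle w 0.96 214 356 189 382 24276 ([279.1, 231.1], 0.9, array([0.5896, 0.0215, 0.065 ]))
0.037 [[223.1, 167.5], [228.9, 280.0], [342.2, 279.9], [348.2, 167.5]]
0.033 [[230.1, 174.2], [234.8, 274.5], [336.3, 274.4], [341.2, 174.1]]
carousel (-1, 0) [58, 59, 58, 58, 58, 59, 59, 59, 59, 59, 58, 58, 50, 38, 38, 43, 82, 119]
carousel (1, 0) [114, 114, 114, 113, 113, 104, 87, 80, 79, 80, 80, 80, 80, 80, 80, 80, 80, 80]
carousel (0, -1) [83, 84, 83, 84, 84, 86, 92, 98, 100, 98, 97, 95, 100, 121, 140, 139, 138, 143]
carousel (0, 1) [80, 80, 81, 80, 79, 80, 81, 81, 81, 80, 80, 92, 116, 125, 126, 126, 126, 127]
```

Request:
{"api": "carry_out", "payload": {"targets": [[1,1,5,0,0,0,30],[1,1,12,0,0,0,30],[1,1,19,0,0,0,30],[1,1,24,0,0,0,30],[1,1,27,0,0,0,30],[1,1,28,0,0,0,30],[1,1,28,0,0,0,30]]}}

```text
t: 29.25
tool_pos: [0.5893, 0.0258, 0.0964]
eef_rot: [[-0.975, 0.222, 0.0], [0.222, 0.975, 0.0], [-0.0, 0.0, -1.0]]
wrist_force: [0.4, -0.3, -3.5]
gripper_width: 0.053
grip_force: 63.6
```

No contact yet (only the bottle's weight), so I go down in 1 mm steps.

Request:
{"api": "carry_out", "payload": {"targets": [[0,0,1,0,0,0,30],[0,0,1.7,0,0,0,30],[0,0,2.4,0,0,0,30],[0,0,2.4,0,0,0,30]]}}

```text
t: 29.75
tool_pos: [0.5893, 0.0258, 0.0943]
eef_rot: [[-0.975, 0.222, 0.0], [0.222, 0.975, 0.0], [-0.0, 0.0, -1.0]]
wrist_force: [-0.9, -0.2, 2.6]
gripper_width: 0.053
grip_force: 64.1
```

Request:
{"api": "carry_out", "payload": {"targets": [[0,0,0,0,0,0,85],[0,0,0,0,0,0,85],[0,0,0,0,0,0,85],[0,0,-10,0,0,0,85],[0,0,-40,0,0,0,85],[0,0,-90,0,0,0,85],[0,0,-150,0,0,0,85],[0,0,-210,0,0,0,100]]}}

```text
t: 30.75
tool_pos: [0.589, 0.0256, 0.3065]
eef_rot: [[-0.975, 0.222, 0.001], [0.222, 0.975, 0.0], [-0.001, 0.0, -1.0]]
wrist_force: [0.2, 0.7, -0.0]
gripper_width: 0.0854
grip_force: 0.0
```

```bash
cat > r.py <<'E'
from h import *
np.set_printoptions(precision=4,suppress=True)
s=ctrl.sense();R=np.array(s["eef_rot"]);print(s["t"],s["tool_pos"],s["wrist_force"],s["gripper_width"])
V=dict(zip(("scene","side","wrist"),[snap(n,f"f_{n}.png") for n in("scene","side","wrist")]))
for l in "bottle square_bin rack dish round_tall round_short amber beaker tipbox".split():
    m={n:ctrl.mark_of(v,l) for n,v in V.items()}
    t=tri([ray(V[n],m[n][0]["xy"]) for n in("scene","side")]) if m["scene"] and m["side"] else None
    print(l,t and (t[0],t[1][0]),m["wrist"] and (m["wrist"][0]["p"],atz(V["wrist"],m["wrist"][0]["xy"],.035 if l in("bottle","square_bin") else .004)))
# bottle pose from wrist silhouette
from scipy.optimize import minimize
v=V["wrist"];r=ctrl.regions_of(v,"bottle")
if r:
    M=r[0]["mask"]
    def shape(p):
        x,y,t=p;Q=np.array([[np.cos(t),-np.sin(t)],[np.sin(t),np.cos(t)]]);m=np.zeros((420,560),np.uint8)
        b=[(a*.027,c*.027) for a in(-1,1) for c in(-1,1)];o=[(.02*np.cos(u),.02*np.sin(u)) for u in np.linspace(0,6.283,24)]
        for P,z1,z2 in((b,0,.084),(o,.093,.12)):
            q=np.array([[*(Q@k+[x,y]),.035+z] for k in P for z in(z1,z2)]);cv2.fillConvexPoly(m,np.round(cv2.convexHull(proj(v,q).astype(np.float32))*16).astype(np.int32),1,8,4)
        return m>0
    f=lambda p:1-(shape(p)&M).sum()/(shape(p)|M).sum()
    x0=[.589,.026,np.radians(-12.6)];b=minimize(f,x0,method="Nelder-Mead",options=dict(initial_simplex=[x0,[.595,.026,x0[2]],[.589,.032,x0[2]],[.589,.026,x0[2]+.1]]))
    print("bottle fit",b.x[:2],np.degrees(b.x[2]),b.fun,"cost at expected",f(x0))
E
python3 r.py
```

```text
30.75 [0.589  0.0256 0.3065] [ 0.1669  0.6594 -0.0401] 0.08537039904626778
bottle None (0.71, array([0.5869, 0.0234, 0.035 ]))
square_bin None []
rack (array([ 0.4703, -0.2893,  0.0048]), 0.0038580053555943793) (0.57, array([ 0.4737, -0.2977,  0.004 ]))
dish (array([ 0.4053, -0.3202,  0.0262]), 0.0037069862172691473) []
round_tall None (0.68, array([0.5863, 0.02  , 0.004 ]))
round_short (array([0.4579, 0.3432, 0.0046]), 3.803968627301395e-05) []
amber (array([ 0.4212,  0.0059, -0.0053]), 0.003320364756997271) (0.92, array([ 0.4186, -0.0005,  0.004 ]))
beaker (array([0.7169, 0.2926, 0.0142]), 0.00214681907345134) (0.88, array([0.709 , 0.2922, 0.004 ]))
tipbox (array([ 0.7148, -0.3009, -0.0123]), 0.0006731794773520331) (0.67, array([ 0.7188, -0.3008,  0.004 ]))
bottle fit [0.5889 0.0248] -15.470085255026941 0.06444683136412455 cost at expected 0.0818543046357616
```

```bash
python3 -c "
from station import ctrl
print(ctrl.hand_in())"
```

```text
the job is handed in; nothing more can be done
None
```

I handed the job in at about 31 s. The rack stands flat in the tray beside the dish, the square bin is squarely in the loading gap, and the square bottle stands upright on the bin's floor. While I set the rack down the wrist force briefly read 44 N; the evidence points to the rack pressing on the tray floor, not the gripper's body touching anything.

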